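# Put the rotary chuck's jaw set back in its tray

### The arm

A 6-joint arm with a two-finger parallel gripper is mounted at the origin on the work surface. World frame = base frame: x ahead of the robot, y to its left, z up, the work surface at z = 0. Lengths are in m, angles in rad, forces in N, time in s.
With the tool pointing down it reaches from about 0.375 to 0.975 m from the base axis. Payload 3.8 kg.
Tool frame: the origin (TCP) lies midway between the tips of the shut fingers; the grasp point (between the pads) lies 19 mm behind it; z points along the fingers, y is the line along which they close (so a half turn about z gives the same grasp; the last joint's range is limited). The gripper opens to 85 mm and grips with 20 to 120 N. Pads are 22 mm wide; open, the fingers measure 114 mm over their backs; the gripper's body (76 mm by 85 mm) begins 54 mm behind the grasp point. The pads swing forward as they close: fully open they stand 13 mm farther back than shut.
Start: joints at [1.2, 0.264, 1.604, -0, 1.274, -0.037], TCP at [0.221, 0.638, 0.231] pointing down, gripper open.
Joint ranges: [-2.63, 2.63], [-0.94, 2.18], [0.31, 2.57], [-1.31, 4.45], [0, 2.66], [-2.55, 2.55]. Speed limits (rad/s): [2.57, 2.57, 3.14, 3.14, 3.14, 3.14].

### API

Orientations are given as a 3x3 rotation matrix whose columns are the frame's x, y, z axes.
In Python, from rig import ctrl, grab_frame, workorder gives the robot as it stands. The module is installed in compiled form; this text tells all that it offers.
- The arm moves only by the tool move_arm, never from a script. Its arguments are lists of equal length, an entry for each row: "slide": the shift along the tool's x, y, z normalised to -1 to 1, where 1 is 500 mm, a list of three; "dr": the turn, a rotation vector about the tool's x, y, z normalised to -1 to 1, where 1 is 60 degrees, a list of three. A call has 1 to 12 rows; each row is the pose to reach, as a shift and turn from the pose commanded when the call began, along the tool's axes at that moment; what a row does not reach only later rows make up. A row lasts 1/10 s, in which the tool goes at most 50 mm and 8.59 degrees, less where a joint would pass 70% of its speed; a pose out of reach is approached as far as the arm can. A call with a number of a shift or a turn outside -1 to 1 is refused whole. A call with a gripper value outside its range is refused whole. "jaw" is the closure, from -1 (fully open) to 1 (shut), set as the call begins (left out, the last holds). The fingers move at their own pace and stop on an object; "grip_force" is the grip in N (left out, the last holds). Time passes only in rows, so rows that repeat a pose let the fingers close. It gives the time, the measured TCP pose, the force, the opening and the grip force at its end, in the units of the state.
- ctrl.get_obs(): the state, without advancing time (a new reading comes with each control period).
- grab_frame(name): name is "side" or "top" or "wrist"; returns a dict with "image" (384x512x3 uint8, red, green, blue), "depth" (384x512 float32, m along the optical axis (not along the pixel's ray), 0 where there is no reading), "K" (3x3 intrinsics, pixels), "pose" (4x4, takes a point from camera to world coordinates); the wrist camera has in their place "T_tool_cam" (4x4, takes a point from camera to tool coordinates, whose origin is the TCP and whose axes are the flange's). Camera axes: x right, y down, z forward; pixel columns grow to the right and rows downward; lengths in m; the calibration is good to about 2 mm. A picture is of the moment at which its call begins: read the wrist's pose just before it.
- workorder.job_done(): hands the job in; it is judged then, once.
The state is a dict: "time": time; "qpos": joint angles; "joint_velocities": joint speeds; "tau": joint torques, N m; "position": TCP position; "tcp_rot": TCP orientation; "wrist_force": force on the tool from outside, world axes, zero at the start; "ft_torque": the same for the moment, N m; "opening": finger opening in m; "grasp_force": force on a finger pad.
Only numpy, scipy, OpenCV 4.12 (cv2) and the standard library are available. Lean on these libraries where they do the work, as an engineer would, in place of code of your own. Each camera call takes 0.05 s, during which the arm holds its last target. There are 200 camera calls.

### The job

The rotary of the laser marker is back on its soft jaws, so put its loose set away in the blue compartment tray: one stepped jaw, steps up, in each of the three small equal compartments, the T-handled steel chuck key lying flat in the large compartment, and the pointed tailstock centre standing upright in the remaining narrow one. Set each part down on the tray floor without dropping it, and leave the two plain soft jaws and the slim hex key with the black grip where they lie.

Things in the scene. Friction and masses are not known exactly. Their poses are not given: they have to be found in the camera images.
- tray: fixed blue tray, 174 (x) x 184 (y) x 18 mm, walls 4 thick, dividers 16 high, floor top 4 above bench. Origin: underside centre, z up. Inside, own frame, mm: three small 68 (x) x 56 (y), centres x -49, y -60/0/60, the row nearer the robot; large 94 x 118, centre x 36, y -29 (key's shaft goes along tray y, tip either way); narrow 94 x 54, centre x 36, y 61. At left or right, yaw within 23 deg
- jaw_a: one of three identical stepped chuck jaws, bare steel, 50 x 18 mm in plan, teeth down, steps up: along its x axis the top is 34 mm high from x -25 to -9 mm, 24 mm high from -9 to +8 mm and 14 mm high from +8 to +25 mm. All 18 mm wide (y -9 to +9). About 0.16 kg. Origin: centre of the 50 x 18 underside; z up through the steps
- jaw_b: one of three identical stepped chuck jaws, bare steel, 50 x 18 mm in plan, teeth down, steps up: along its x axis the top is 34 mm high from x -25 to -9 mm, 24 mm high from -9 to +8 mm and 14 mm high from +8 to +25 mm. All 18 mm wide (y -9 to +9). About 0.16 kg. Origin: centre of the 50 x 18 underside; z up through the steps
- jaw_c: one of three identical stepped chuck jaws, bare steel, 50 x 18 mm in plan, teeth down, steps up: along its x axis the top is 34 mm high from x -25 to -9 mm, 24 mm high from -9 to +8 mm and 14 mm high from +8 to +25 mm. All 18 mm wide (y -9 to +9). About 0.16 kg. Origin: centre of the 50 x 18 underside; z up through the steps
- chuck_key: T-handled chuck key lying flat, all bare steel, 0.14 kg: shaft 14 mm diameter along x from -50 to +36 mm, then a 9 mm square tip to +50; cross bar 9 mm thick along y at x -38 mm, 76 mm over its 14 mm end balls. 14 mm high, shaft axis 7 mm up, centre of mass near x -14 mm. Origin: underside, mid-length, below the shaft axis; z up
- centre: bolt-on tailstock centre standing upright, bare steel, turned: flange 36 mm diameter and 10 mm high, neck 24 mm diameter from 11 to 32 mm height, then a cone to a blunt point at 52 mm. About 0.17 kg. Origin: centre of the flange's underside; z up through the point
- soft_jaw_a: plain soft jaw, a look-alike that stays where it is: bare steel block 50 x 18 x 34 mm, same size as a stepped jaw but with a flat top showing two dark bolt holes. About 0.22 kg, loose. Origin: centre of the underside, x along the 50 mm
- soft_jaw_b: plain soft jaw, a look-alike that stays where it is: bare steel block 50 x 18 x 34 mm, same size as a stepped jaw but with a flat top showing two dark bolt holes. About 0.22 kg, loose. Origin: centre of the underside, x along the 50 mm
- hex_key: slim hex key that stays where it is: black moulded grip 18 x 80 x 18 mm across y at x -53 mm, thin 6 mm steel shaft along x to x +60 mm, 122 mm overall, loose. Origin: on the underside, under the shaft axis; x along the shaft
- blanks_box: cardboard box of brass tubes fixed to the bench on the other side from the tray, 150 (x) x 110 (y) mm, 46 mm high with its tubes; nothing goes in it. Origin: centre of the underside
Not all that is in view belongs to the job. What is shaped like the jaw_a but orange is not meant. What is shaped like the chuck_key but yellow is not meant.

How it is judged:
At the end, for the whole second after the job is handed in: A stepped jaw in each small compartment, the chuck key in the large one, the centre in the narrow one, each on the tray floor (within 4 mm, tilted under 7 degrees), released and at rest; soft jaws and hex key within 20 mm of where they were (((x of jaw_a in the frame of tray between -0.075 and -0.023 m and y of jaw_a in the frame of tray between -0.08 and -0.04 m and z of jaw_a in the frame of tray below 0.008 m and angle between jaw_a's own z axis and vertical below 0.12 rad) or (x of jaw_b in the frame of tray between -0.075 and -0.023 m and y of jaw_b in the frame of tray between -0.08 and -0.04 m and z of jaw_b in the frame of tray below 0.008 m and angle between jaw_b's own z axis and vertical below 0.12 rad) or (x of jaw_c in the frame of tray between -0.075 and -0.023 m and y of jaw_c in the frame of tray between -0.08 and -0.04 m and z of jaw_c in the frame of tray below 0.008 m and angle between jaw_c's own z axis and vertical below 0.12 rad)) and ((x of jaw_a in the frame of tray between -0.075 and -0.023 m and y of jaw_a in the frame of tray between -0.02 and 0.02 m and z of jaw_a in the frame of tray below 0.008 m and angle between jaw_a's own z axis and vertical below 0.12 rad) or (x of jaw_b in the frame of tray between -0.075 and -0.023 m and y of jaw_b in the frame of tray between -0.02 and 0.02 m and z of jaw_b in the frame of tray below 0.008 m and angle between jaw_b's own z axis and vertical below 0.12 rad) or (x of jaw_c in the frame of tray between -0.075 and -0.023 m and y of jaw_c in the frame of tray between -0.02 and 0.02 m and z of jaw_c in the frame of tray below 0.008 m and angle between jaw_c's own z axis and vertical below 0.12 rad)) and ((x of jaw_a in the frame of tray between -0.075 and -0.023 m and y of jaw_a in the frame of tray between 0.04 and 0.08 m and z of jaw_a in the frame of tray below 0.008 m and angle between jaw_a's own z axis and vertical below 0.12 rad) or (x of jaw_b in the frame of tray between -0.075 and -0.023 m and y of jaw_b in the frame of tray between 0.04 and 0.08 m and z of jaw_b in the frame of tray below 0.008 m and angle between jaw_b's own z axis and vertical below 0.12 rad) or (x of jaw_c in the frame of tray between -0.075 and -0.023 m and y of jaw_c in the frame of tray between 0.04 and 0.08 m and z of jaw_c in the frame of tray below 0.008 m and angle between jaw_c's own z axis and vertical below 0.12 rad)) and x of chuck_key in the frame of tray between 0.011 and 0.061 m and y of chuck_key in the frame of tray between -0.054 and -0.004 m and z of each of chuck_key, centre in the frame of tray below 0.008 m and angle between each of chuck_key, centre's own z axis and vertical below 0.12 rad and x of centre in the frame of tray between 0.006 and 0.066 m and y of centre in the frame of tray between 0.049 and 0.073 m and linear speed of each of jaw_a, jaw_b, jaw_c, centre, chuck_key below 0.02 m/s and angular speed of each of jaw_a, jaw_b, jaw_c, centre, chuck_key below 0.3 rad/s and distance of each of soft_jaw_a, soft_jaw_b, hex_key from where it was at the start of the episode below 0.02 m); the robot touches nothing.
It fails at once if a soft jaw or the hex key was moved by more than 20 mm (distance of any of soft_jaw_a, soft_jaw_b, hex_key from where it was at the start of the episode above 0.02 m).
It fails at once if a jaw, the key or the centre was dropped: out of the fingers with its underside over 45 mm above the bench ((height (world z) of jaw_a above 0.045 m and contact force between the fingers and jaw_a below 0.02 N) or (height (world z) of jaw_b above 0.045 m and contact force between the fingers and jaw_b below 0.02 N) or (height (world z) of jaw_c above 0.045 m and contact force between the fingers and jaw_c below 0.02 N) or (height (world z) of centre above 0.045 m and contact force between the fingers and centre below 0.02 N) or (height (world z) of chuck_key above 0.045 m and contact force between the fingers and chuck_key below 0.02 N)).
It also fails if it takes over 112 s, if anything falls off the work surface, if the arm or the gripper's body presses on something with over 40 N, if the wrist force passes 120 N, or if a joint passes its speed limit or range.

## Working session

There is one attempt and no reset: what is moved stays moved. The work goes in short steps, Python scripts to look and compute and a tool call to move; the robot and the scene stay as the last step left them, time stands still between calls to the robot, and variables do not carry over. Pictures are saved under pics/ and viewed, at most 14 in all, crops included, and the job is handed in when it is done.

Besides the shell and the picture viewer there is one more tool, called after "Request:" as name(argument=value, ...), one argument or row to a line, values as JSON. move_arm: Moves the arm, as the interface text tells. Scaled input: -1 to 1 covers 500 mm each way for a shift and 60 degrees each way for a turn. Its arguments: {"type":"object","properties":{"slide":{"type":"array"},"dr":{"type":"array"},"jaw":{"type":"number"},"grip_force":{"type":"number"}},"required":["slide","dr"]}

```bash
mkdir -p pics; python3 - <<'E'
from rig import ctrl, grab_frame
import numpy as np,cv2
o=ctrl.get_obs();print({k:np.round(v,3).tolist() for k,v in o.items()})
for n in ['top','side']:
    f=grab_frame(n);cv2.imwrite(f'pics/{n}0.png',f['image'][:,:,::-1]);np.savez(f'{n}0.npz',**f)
    print(n,np.round(f['K'],1).tolist(),np.round(f['pose'],3).tolist(),(f['depth']>0).mean())
E
```

```text
{'time': 0.0, 'qpos': [1.2, 0.265, 1.605, 0.0, 1.274, -0.037], 'joint_velocities': [-0.001, 0.001, 0.0, -0.001, 0.001, 0.001], 'tau': [0.0, -51.513, -36.732, -0.0, 0.013, 0.0], 'position': [0.221, 0.637, 0.23], 'tcp_rot': [[-0.945, 0.328, -0.001], [0.328, 0.945, -0.002], [0.0, -0.002, -1.0]], 'wrist_force': [-0.285, -1.022, -1.01], 'ft_torque': [0.03, -0.038, 0.013], 'grasp_force': 0.0, 'opening': 0.085}
top [[436.0, 0.0, 254.0], [0.0, 436.0, 191.2], [0.0, 0.0, 1.0]] [[0.008, -0.998, 0.055, 0.487], [-1.0, -0.007, 0.027, -0.013], [-0.027, -0.055, -0.998, 1.14], [0.0, 0.0, 0.0, 1.0]] 0.9958089192708334
side [[426.2, 0.0, 260.8], [0.0, 426.2, 190.4], [0.0, 0.0, 1.0]] [[-0.895, -0.304, 0.326, 0.219], [-0.445, 0.641, -0.626, 0.636], [-0.019, -0.705, -0.709, 0.792], [0.0, 0.0, 0.0, 1.0]] 0.9960378011067709
```

View pics/top0.png

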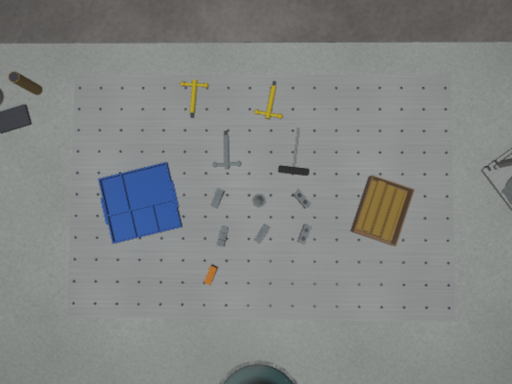

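View pics/side0.png

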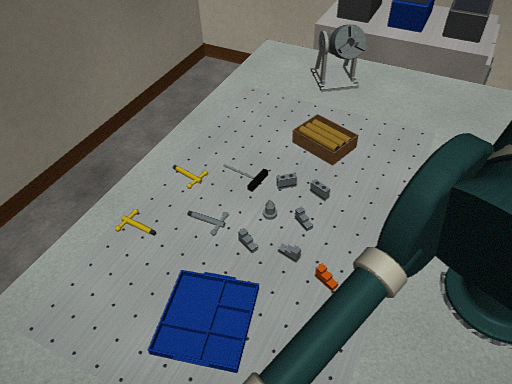

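The top view shows the tray at (140,203) px and the stepped jaws at (218,198), (223,236) and (262,233). The chuck key is at (227,150), the centre at (259,200), the soft jaws at (301,199) and (304,234), and the hex key at (294,160). The side view confirms which jaws are stepped and that the centre is standing.

```bash
cat > h.py <<'E'
import numpy as np,cv2
def cloud(f,T):
    K=f['K'];d=f['depth'];v,u=np.mgrid[:d.shape[0],:d.shape[1]]
    P=np.stack([(u-K[0,2])/K[0,0]*d,(v-K[1,2])/K[1,1]*d,d],-1)
    return P@T[:3,:3].T+T[:3,3]
def rect(xy):
    (c,(w,h),a)=cv2.minAreaRect((np.asarray(xy)*1000).astype(np.float32))
    if w<h: w,h,a=h,w,a+90
    return np.round([c[0],c[1],w,h,a],1).tolist()
E
python3 - <<'E'
from h import *
f=dict(np.load('top0.npz'));W=cloud(f,f['pose'])
z=W[...,2];print('bench z',np.percentile(z[80:310,80:440],[5,25,50,75,95]))
hsv=cv2.cvtColor(f['image'],cv2.COLOR_RGB2HSV)
m=((z>0.007)&(z<.08)).astype(np.uint8);m[:75]=0;m[310:]=0;m[:,:80]=0;m[:,440:]=0
n,l,s,c=cv2.connectedComponentsWithStats(m)
for i in range(1,n):
    if s[i,4]<15: continue
    k=l==i
    print(i,np.round(c[i]),s[i,4],'hsv',np.median(hsv[k],0),'zmax',round(np.percentile(z[k],95)*1000,1),rect(W[k][:,:2]),'mean',np.round(W[k].mean(0)*1000,1))
b=(hsv[...,0]>100)&(hsv[...,0]<130)&(hsv[...,1]>120)
b[:, :90]=0;b[:,200:]=0
print('tray',rect(W[b][:,:2]),np.percentile(z[b],[5,50,95]))
img=cv2.resize(f['image'][120:290,90:345],None,fx=3,fy=3,interpolation=cv2.INTER_CUBIC)
cv2.imwrite('pics/topcrop.png',img[:,:,::-1])
E
```

```text
bench z [-0.00324241 -0.00102793  0.00059211  0.00245663  0.01792003]
1 [194.  94.] 264 hsv [ 26. 185. 159.] zmax 15.9 [800.3, 167.2, 99.9, 68.1, 18.1] mean [804.7 177.7  12.1]
2 [270. 105.] 267 hsv [ 26. 187. 162.] zmax 15.8 [785.7, -12.9, 100.7, 68.3, 10.1] mean [776.4 -23.4  11.9]
14 [295. 164.] 309 hsv [94.  5. 50.] zmax 20.3 [655.3, -91.2, 120.8, 78.9, 173.8] mean [621.5 -87.5  15.2]
15 [227. 155.] 269 hsv [ 95.  16. 120.] zmax 16.2 [651.0, 78.3, 99.5, 69.1, 162.2] mean [644.1  89.4  12.2]
24 [137. 205.] 1153 hsv [110. 162. 138.] zmax 21.0 [519.4, 314.3, 195.4, 178.0, 104.2] mean [512.5 320.4  15.4]
48 [383. 210.] 2741 hsv [ 20. 143. 128.] zmax 47.2 [501.6, -308.1, 150.1, 111.3, 161.6] mean [ 503.  -307.3   36.5]
102 [218. 198.] 150 hsv [ 99.  21. 121.] zmax 36.1 [530.1, 111.5, 49.0, 18.6, 156.1] mean [530.6 110.5  23.2]
103 [302. 199.] 159 hsv [ 99.  20. 117.] zmax 37.0 [530.2, -105.7, 49.4, 18.5, 39.9] mean [ 529.6 -105.2   32.1]
116 [259. 200.] 142 hsv [ 94.  14. 110.] zmax 47.3 [525.8, 3.8, 33.7, 33.6, 154.3] mean [525.5   3.6  24.6]
226 [262. 234.] 140 hsv [ 99.  20. 123.] zmax 35.3 [439.9, -5.0, 49.4, 18.7, 147.0] mean [440.2  -4.8  23.4]
227 [304. 234.] 165 hsv [ 99.  17. 121.] zmax 37.2 [440.5, -112.5, 49.7, 18.4, 159.7] mean [ 440.8 -111.5   32. ]
232 [223. 236.] 153 hsv [ 99.  20. 120.] zmax 36.8 [433.3, 96.1, 49.6, 18.1, 168.8] mean [432.5  95.8  23.2]
259 [211. 275.] 148 hsv [ 15. 179. 174.] zmax 36.2 [333.3, 126.1, 51.4, 18.4, 157.2] mean [335.2 124.9  23.8]
tray [539.2, 208.4, 417.0, 183.9, 100.5] [0.00115667 0.00502561 0.01867609]
```

View pics/topcrop.png

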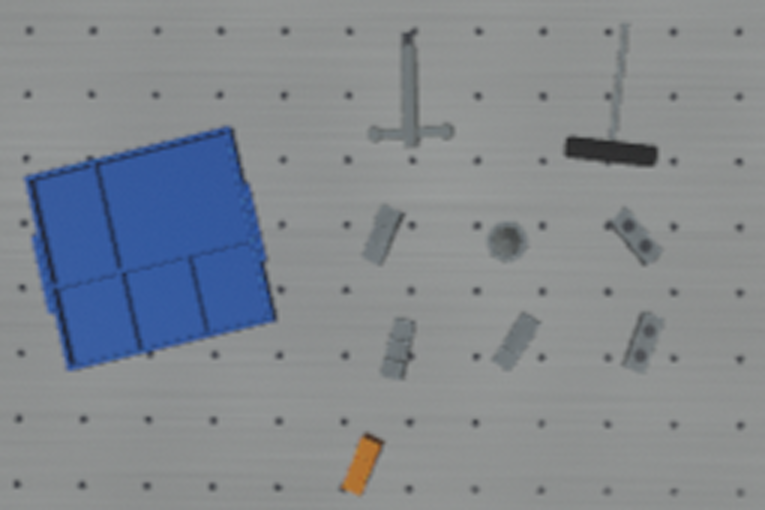

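The crop shows the narrow compartment at the tray's upper left, (75,225). That puts the tray at about +13° yaw with its small row towards the robot, and there are lugs on its sides. I'll move the wrist camera over the parts for a closer measurement.

Request:
move_arm(
  slide=[
    [-0.9,-0.9,-0.24],
    [-0.9,-0.9,-0.24],
    [-0.9,-0.9,-0.24],
    [-0.9,-0.9,-0.24],
    [-0.9,-0.9,-0.24],
    [-0.9,-0.9,-0.24],
    [-0.9,-0.9,-0.24],
    [-0.9,-0.9,-0.24],
    [-0.9,-0.9,-0.24],
    [-0.9,-0.9,-0.24],
    [-0.9,-0.9,-0.24],
    [-0.9,-0.9,-0.24],
  ],
  dr=[
    [0,0,1],
    [0,0,1],
    [0,0,1],
    [0,0,1],
    [0,0,1],
    [0,0,1],
    [0,0,1],
    [0,0,1],
    [0,0,1],
    [0,0,1],
    [0,0,1],
    [0,0,1],
  ],
  jaw=-1,
)

```text
time: 1.3
position: [0.4786, 0.1053, 0.3426]
tcp_rot: [[-0.189, 0.982, -0.0], [0.982, 0.189, 0.0], [0.0, -0.0, -1.0]]
wrist_force: [0.6, -0.2, 0.1]
opening: 0.0853
grasp_force: 0.0
```

```bash
cat >> h.py <<'E'
from rig import ctrl, grab_frame
from scipy.spatial.transform import Rotation as R
def wrist():
    o=ctrl.get_obs();f=grab_frame('wrist');T=np.eye(4);T[:3,:3]=o['tcp_rot'];T[:3,3]=o['position']
    return f,T@f['T_tool_cam']
def comps(f,T,zmin=.007,amin=60):
    W=cloud(f,T);z=W[...,2];m=((z>zmin)&(z<.08)&(f['depth']>0)).astype(np.uint8)
    n,l,s,c=cv2.connectedComponentsWithStats(m)
    for i in range(1,n):
        if s[i,4]<amin: continue
        k=l==i;P=W[k];r=rect(P[:,:2]);a=np.deg2rad(r[4]);e=np.array([np.cos(a),np.sin(a)])
        q=(P[:,:2]-np.array(r[:2])/1000)@e
        lo,hi=P[q<-.012,2],P[q>.012,2]
        print(np.round(c[i]),s[i,4],r,'zmax',round(np.percentile(P[:,2],95)*1000,1),'z at -/+ axis',[round(np.median(t)*1000,1) if len(t) else None for t in (lo,hi)],'border' if s[i,0]==0 or s[i,1]==0 or s[i,0]+s[i,2]>=512 or s[i,1]+s[i,3]>=384 else '')
    return W
def go(x,y,z,psi):
    "print slide/dr numbers to reach TCP x,y,z (m), tool y at psi deg, tool down"
    o=ctrl.get_obs();A=np.array(o['tcp_rot']);p=np.radians(psi)
    yy=np.array([np.cos(p),np.sin(p),0]);zz=np.array([0,0,-1.]);B=np.column_stack([np.cross(yy,zz),yy,zz])
    d=A.T@(np.array([x,y,z])-o['position'])
    print('slide',np.round(d/.5,4).tolist(),'dr',np.round(R.from_matrix(A.T@B).as_rotvec()/np.pi*3,3).tolist(),'t',o['time'])
E
python3 - <<'E'
from h import *
f,T=wrist();np.savez('w0.npz',**f,T=T);cv2.imwrite('pics/w0.png',f['image'][:,:,::-1])
print(np.round(f['T_tool_cam'],3).tolist())
comps(f,T)
print('top');g=dict(np.load('top0.npz'));W=comps(g,g['pose'])
hsv=cv2.cvtColor(g['image'],cv2.COLOR_RGB2HSV)
b=((hsv[...,0]>100)&(hsv[...,0]<130)&(hsv[...,1]>120)&(W[...,1]>.15)&(W[...,1]<.5)).astype(np.uint8)
P=W[b>0];P=P[(P[:,0]>.38)&(P[:,0]<.66)]
# rim fit: rotate by yaw, outer extents in tray x are lug free on most of length
for yaw in (12,12.5,13,13.5,14,14.5):
    a=np.radians(yaw);q=P[:,:2]@np.array([[np.cos(a),-np.sin(a)],[np.sin(a),np.cos(a)]])
    lo=[];hi=[]
    s=q[:,1]
    edges=np.linspace(np.percentile(s,6),np.percentile(s,94),13)
    for e0,e1 in zip(edges,edges[1:]):
        k=(s>e0)&(s<e1);lo.append(np.percentile(q[k,0],.5));hi.append(np.percentile(q[k,0],99.5))
    print(yaw,'slope lo/hi',np.round(np.polyfit(range(12),lo,1)[0]*1000,2),np.round(np.polyfit(range(12),hi,1)[0]*1000,2),'x',np.median(lo),np.median(hi))
E
```

```text
[[-0.001, -0.949, -0.316, 0.08], [1.0, -0.001, -0.001, -0.0], [0.0, -0.316, 0.949, -0.142], [0.0, 0.0, 0.0, 1.0]]
[306.  48.] 1937 [525.4, 279.6, 174.9, 132.3, 13.4] zmax 18.6 z at -/+ axis [np.float64(16.0), np.float64(16.7)] border
[ 18. 168.] 3449 [70.2, -7.1, 200.9, 73.6, 84.5] zmax 41.7 z at -/+ axis [np.float64(13.1), np.float64(13.1)] border
[175. 127.] 405 [333.8, 122.9, 50.0, 18.2, 157.2] zmax 34.6 z at -/+ axis [np.float64(33.4), np.float64(13.6)] 
[451. 149.] 679 [800.1, 186.9, 99.6, 70.5, 155.7] zmax 14.3 z at -/+ axis [np.float64(11.3), np.float64(11.8)] 
[230. 155.] 362 [433.5, 92.9, 50.0, 18.4, 167.8] zmax 34.5 z at -/+ axis [np.float64(13.9), np.float64(33.6)] 
[288. 158.] 359 [530.4, 108.1, 49.9, 18.4, 156.5] zmax 34.6 z at -/+ axis [np.float64(33.8), np.float64(13.7)] 
[346. 180.] 579 [650.4, 98.0, 100.0, 70.6, 23.2] zmax 14.3 z at -/+ axis [np.float64(11.5), np.float64(12.0)] 
[227. 211.] 356 [439.8, -8.4, 50.2, 19.0, 148.0] zmax 34.6 z at -/+ axis [np.float64(33.2), np.float64(13.7)] 
[272. 213.] 290 [525.0, 3.0, 34.8, 28.7, 20.6] zmax 46.9 z at -/+ axis [np.float
[... 2217 characters left out ...]
, 168.8] zmax 36.8 z at -/+ axis [np.float64(13.2), np.float64(34.1)] 
[211. 275.] 148 [333.3, 126.1, 51.4, 18.4, 157.2] zmax 36.2 z at -/+ axis [np.float64(33.2), np.float64(13.5)] 
[258. 376.] 868 [84.8, 1.3, 167.6, 45.7, 91.1] zmax 23.5 z at -/+ axis [np.float64(12.6), np.float64(12.5)] border
12 slope lo/hi -0.51 -0.53 x 0.4870684044666209 0.657224229945026
12.5 slope lo/hi -0.4 -0.4 x 0.4887959500939483 0.659076902000053
13 slope lo/hi -0.27 -0.28 x 0.49055332757181336 0.6607451956035537
13.5 slope lo/hi -0.14 -0.15 x 0.4923260694583734 0.6622794653187439
14 slope lo/hi -0.04 -0.06 x 0.4940094416849258 0.6636663699192927
14.5 slope lo/hi 0.08 0.05 x 0.4955388576870003 0.6653837073566096
```

View pics/w0.png

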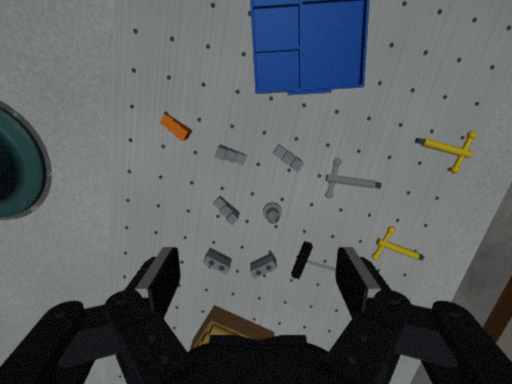

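The wrist view shows the stepped jaws at (288,158), (230,155) and (227,211), the centre at (272,213) and the key at (346,180). The soft jaws are at (217,262) and (263,266), so both cameras identify the parts the same way. I'll pick jaw 1 first, with its tall end towards +x.

```bash
python3 -c "
from h import *
go(.5385,.1060,.08,66.3)"
```

```text
slide [-0.0025, 0.1114, 0.5288] dr [-0.0, 0.008, -0.929] t 1.35
```

Request:
move_arm(
  slide=[
    [-0.0025,0.11,0.53],
    [-0.0025,0.11,0.53],
    [-0.0025,0.11,0.53],
    [-0.0025,0.11,0.53],
    [-0.0025,0.11,0.53],
    [-0.0025,0.11,0.53],
    [-0.0025,0.11,0.53],
    [-0.0025,0.11,0.53],
    [-0.0025,0.11,0.53],
  ],
  dr=[
    [0,0,-0.93],
    [0,0,-0.93],
    [0,0,-0.93],
    [0,0,-0.93],
    [0,0,-0.93],
    [0,0,-0.93],
    [0,0,-0.93],
    [0,0,-0.93],
    [0,0,-0.93],
  ],
  jaw=-0.2,
  grip_force=50,
)

```text
time: 2.25
position: [0.5328, 0.1166, 0.0775]
tcp_rot: [[-0.918, 0.398, 0.0], [0.398, 0.918, 0.0], [-0.0, 0.0, -1.0]]
wrist_force: [0.9, -0.2, -0.5]
opening: 0.0513
grasp_force: 0.0
```

```bash
python3 -c "
from h import *
go(.5385,.1060,.0145,66.3)
f,T=wrist();comps(f,T,amin=800);cv2.imwrite('pics/w1.png',f['image'][:,:,::-1])"
```

```text
slide [-0.0189, -0.0149, 0.126] dr [0.0, 0.0, 0.005] t 2.25
[419. 122.] 6958 [528.3, 270.8, 174.7, 113.6, 14.0] zmax 18.2 z at -/+ axis [np.float64(15.7), np.float64(16.4)] border
[171.  96.] 2589 [433.5, 93.4, 50.0, 19.1, 168.3] zmax 34.5 z at -/+ axis [np.float64(13.6), np.float64(33.5)] 
[ 60. 171.] 2760 [439.9, -7.3, 50.3, 19.8, 147.4] zmax 34.3 z at -/+ axis [np.float64(33.1), np.float64(13.6)] 
[249. 215.] 1656 [530.4, 108.5, 50.0, 18.1, 156.7] zmax 34.3 z at -/+ axis [np.float64(33.7), np.float64(13.6)] 
[129. 255.] 1712 [524.8, 3.9, 35.3, 29.6, 21.6] zmax 47.1 z at -/+ axis [np.float64(10.2), np.float64(10.0)] 
[ 28. 305.] 2465 [529.9, -108.4, 50.6, 20.5, 38.8] zmax 34.5 z at -/+ axis [np.float64(17.3), np.float64(26.5)] border
[270. 306.] 1378 [626.2, 81.7, 65.1, 61.8, 59.4] zmax 13.9 z at -/+ axis [np.float64(10.8), np.float64(11.4)]
```

View pics/w1.png

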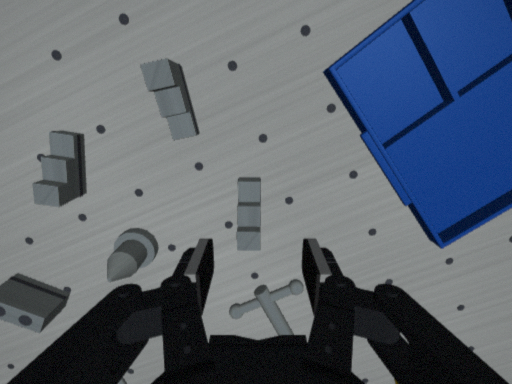

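The wrist view shows jaw 1 centred between the fingers at (249,215), with clear space on both sides. I'll descend on it.

Request:
move_arm(
  slide=[
    [-0.019,-0.016,0.03],
    [-0.019,-0.016,0.06],
    [-0.019,-0.016,0.09],
    [-0.019,-0.016,0.115],
    [-0.019,-0.016,0.126],
    [-0.019,-0.016,0.126],
    [-0.019,-0.016,0.126],
    [-0.019,-0.016,0.126],
  ],
  dr=[
    [0,0,0],
    [0,0,0],
    [0,0,0],
    [0,0,0],
    [0,0,0],
    [0,0,0],
    [0,0,0],
    [0,0,0],
  ],
)

```text
time: 3.1
position: [0.539, 0.1055, 0.0151]
tcp_rot: [[-0.918, 0.396, 0.001], [0.396, 0.918, 0.0], [-0.001, 0.001, -1.0]]
wrist_force: [0.4, -0.3, -0.1]
opening: 0.0513
grasp_force: 0.0
```

Request:
move_arm(
  slide=[
    [0,0,0],
    [0,0,0],
    [0,0,0],
    [0,0,0],
    [0,0,0],
    [0,0,0],
  ],
  dr=[
    [0,0,0],
    [0,0,0],
    [0,0,0],
    [0,0,0],
    [0,0,0],
    [0,0,0],
  ],
  jaw=1,
  grip_force=50,
)

```text
time: 3.7
position: [0.5389, 0.1055, 0.0152]
tcp_rot: [[-0.918, 0.396, 0.001], [0.396, 0.918, 0.0], [-0.001, 0.001, -1.0]]
wrist_force: [-1.4, 0.5, 6.2]
opening: 0.0165
grasp_force: 50.0
```

Request:
move_arm(
  slide=[
    [0,0,-0.03],
    [0,0,-0.08],
    [0.05,0.05,-0.15],
    [0.12,0.12,-0.21],
    [0.2,0.2,-0.21],
    [0.26,0.26,-0.21],
    [0.307,0.313,-0.21],
    [0.307,0.313,-0.21],
    [0.307,0.313,-0.21],
    [0.307,0.313,-0.21],
    [0.307,0.313,-0.21],
    [0.307,0.313,-0.21],
  ],
  dr=[
    [0,0,0],
    [0,0,0],
    [0,0,-0.12],
    [0,0,-0.25],
    [0,0,-0.38],
    [0,0,-0.5],
    [0,0,-0.62],
    [0,0,-0.62],
    [0,0,-0.62],
    [0,0,-0.62],
    [0,0,-0.62],
    [0,0,-0.62],
  ],
  grip_force=70,
)

```text
time: 4.9
position: [0.4597, 0.3085, 0.1193]
tcp_rot: [[-0.971, -0.238, -0.0], [-0.238, 0.971, -0.0], [0.0, -0.0, -1.0]]
wrist_force: [0.3, 0.5, -2.0]
opening: 0.0162
grasp_force: 69.3
```

```bash
python3 - <<'E'
from h import *
f,T=wrist();np.savez('w2.npz',**f,T=T);cv2.imwrite('pics/w2.png',f['image'][:,:,::-1])
W=comps(f,T,amin=500)
hsv=cv2.cvtColor(f['image'],cv2.COLOR_RGB2HSV)
b=(hsv[...,0]>100)&(hsv[...,0]<130)&(hsv[...,1]>120)&(W[...,2]>-.005)&(W[...,2]<.03)
P=W[b];print('z pct',np.percentile(P[:,2],[5,50,95]),'border px',b[0].sum(),b[-1].sum(),b[:,0].sum(),b[:,-1].sum())
fl=(b&(W[...,2]<.009)&(W[...,2]>.002)).astype(np.uint8);fl=cv2.erode(fl,np.ones((3,3)))
n,l,s,c=cv2.connectedComponentsWithStats(fl)
for i in range(1,n):
    if s[i,4]>200: print('floor',np.round(c[i]),s[i].tolist(),rect(W[l==i][:,:2]))
E
```

```text
[53. 10.] 1002 [351.6, 122.4, 29.6, 14.9, 119.6] zmax 34.6 z at -/+ axis [np.float64(33.9), np.float64(9.8)] border
[ 24. 105.] 2198 [433.4, 94.0, 50.7, 20.2, 167.8] zmax 34.4 z at -/+ axis [np.float64(13.6), np.float64(29.2)] border
[243. 211.] 5211 [496.2, 305.4, 195.0, 130.1, 103.9] zmax 18.3 z at -/+ axis [np.float64(16.1), np.float64(16.3)] 
[ 29. 301.] 1410 [653.7, 101.2, 99.8, 62.8, 17.0] zmax 14.0 z at -/+ axis [np.float64(11.2), np.float64(11.8)] border
z pct [0.00278398 0.00414035 0.01770294] border px 0 0 0 0
floor [185. 200.] [155, 170, 59, 62, 3084] [487.5, 239.5, 65.2, 53.4, 13.9]
floor [238. 193.] [218, 170, 57, 62, 1742] [472.6, 299.0, 64.6, 54.6, 14.2]
floor [308. 200.] [281, 170, 57, 62, 3023] [458.0, 358.8, 64.9, 54.4, 14.3]
floor [190. 258.] [164, 241, 66, 43, 1738] [554.0, 263.9, 68.5, 53.7, 103.7]
floor [315. 257.] [286, 240, 46, 44, 1121] [525.1, 378.8, 54.4, 48.1, 14.0]
floor [258. 302.] [242, 294, 32, 17, 434] [587.5, 338.1, 35.8, 20.6, 104.9]
```

View pics/w2.png

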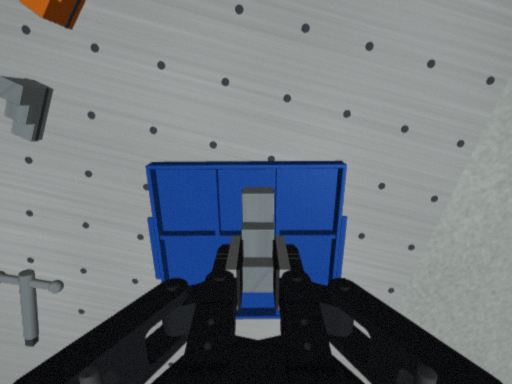

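The wrist view shows jaw 1 held straight, and all three small compartments are clear at (185,200), (238,193) and (308,200). I'll set jaw 1 down in the y=+60 compartment.

Request:
move_arm(
  slide=[
    [-0.038,0.098,0],
    [-0.038,0.098,0.03],
    [-0.038,0.098,0.08],
    [-0.038,0.098,0.12],
    [-0.038,0.098,0.15],
    [-0.038,0.098,0.17],
    [-0.038,0.098,0.185],
    [-0.038,0.098,0.193],
    [-0.038,0.098,0.199],
    [-0.038,0.098,0.199],
    [-0.038,0.098,0.199],
    [-0.038,0.098,0.199],
  ],
  dr=[
    [0,0,0],
    [0,0,0],
    [0,0,0],
    [0,0,0],
    [0,0,0],
    [0,0,0],
    [0,0,0],
    [0,0,0],
    [0,0,0],
    [0,0,0],
    [0,0,0],
    [0,0,0],
  ],
)

```text
time: 6.15
position: [0.4664, 0.3623, 0.0207]
tcp_rot: [[-0.971, -0.24, 0.001], [-0.24, 0.971, 0.001], [-0.001, 0.0, -1.0]]
wrist_force: [0.1, -0.1, -1.9]
opening: 0.0156
grasp_force: 69.6
```

Request:
move_arm(
  slide=[
    [0,0,0.001],
    [0,0,0.002],
    [0,0,0.003],
    [0,0,0.003],
  ],
  dr=[
    [0,0,0],
    [0,0,0],
    [0,0,0],
    [0,0,0],
  ],
)

```text
time: 6.55
position: [0.4662, 0.3621, 0.0193]
tcp_rot: [[-0.971, -0.24, 0.0], [-0.24, 0.971, 0.0], [-0.0, 0.0, -1.0]]
wrist_force: [-2.5, -0.8, 5.2]
opening: 0.0165
grasp_force: 70.3
```

Request:
move_arm(
  slide=[
    [0,0,0],
    [0,0,0],
    [0,0,0],
    [0,0,-0.02],
    [0,0,-0.06],
    [0,0,-0.12],
    [0,0,-0.12],
    [0,0,-0.12],
  ],
  dr=[
    [0,0,0],
    [0,0,0],
    [0,0,0],
    [0,0,0],
    [0,0,0],
    [0,0,0],
    [0,0,0],
    [0,0,0],
  ],
  jaw=0.1,
)

```text
time: 7.35
position: [0.4669, 0.3626, 0.0801]
tcp_rot: [[-0.971, -0.24, 0.003], [-0.24, 0.971, 0.002], [-0.003, 0.001, -1.0]]
wrist_force: [-0.1, 0.3, -0.4]
opening: 0.0383
grasp_force: 0.0
```

```bash
python3 -c "
from h import *
o=ctrl.get_obs();print(o['position'],o['opening'],o['wrist_force'])
f,T=wrist();comps(f,T,zmin=.0205,amin=100)
go(.4248,.0955,.08,78)"
```

```text
[0.46693157 0.36257556 0.08012348] 0.03834763140954151 [-0.09858232  0.3101506  -0.36879996]
[257. 215.] 1139 [465.0, 360.6, 33.4, 18.0, 13.5] zmax 38.4 z at -/+ axis [np.float64(27.2), np.float64(37.7)] 
slide [0.2078, -0.4975, -0.0026] dr [0.0, 0.0, 0.431] t 7.4
```

Jaw 1 is seated: its top is at 38 mm, which is 34 plus the 4 mm floor. Next is jaw 2.

Request:
move_arm(
  slide=[
    [0.208,-0.497,0],
    [0.208,-0.497,0],
    [0.208,-0.497,0],
    [0.208,-0.497,0],
    [0.208,-0.497,0],
    [0.208,-0.497,0],
    [0.208,-0.497,0],
    [0.208,-0.497,0],
    [0.208,-0.497,0],
    [0.208,-0.497,0],
  ],
  dr=[
    [0,0,0.431],
    [0,0,0.431],
    [0,0,0.431],
    [0,0,0.431],
    [0,0,0.431],
    [0,0,0.431],
    [0,0,0.431],
    [0,0,0.431],
    [0,0,0.431],
    [0,0,0.431],
  ],
  jaw=-0.2,
)

```text
time: 8.4
position: [0.4248, 0.0967, 0.0783]
tcp_rot: [[-0.979, 0.206, -0.0], [0.206, 0.979, 0.0], [0.0, 0.0, -1.0]]
wrist_force: [-0.3, 0.3, -0.5]
opening: 0.051
grasp_force: 0.0
```

```bash
python3 -c "
from h import *
go(.4246,.0956,.0145,78)
f,T=wrist();comps(f,T,amin=500)"
```

```text
slide [-0.0001, -0.0023, 0.1277] dr [0.0, -0.0, 0.002] t 8.4
[270.  84.] 2091 [333.6, 123.2, 50.0, 18.5, 157.2] zmax 34.4 z at -/+ axis [np.float64(33.7), np.float64(13.6)] 
[450. 235.] 4127 [493.2, 259.5, 108.5, 102.9, 104.1] zmax 18.0 z at -/+ axis [np.float64(16.2), np.float64(15.1)] border
[257. 217.] 1352 [433.3, 93.3, 50.4, 18.2, 168.7] zmax 34.4 z at -/+ axis [np.float64(13.8), np.float64(33.3)] 
[141. 253.] 1732 [439.6, -7.5, 50.7, 18.6, 147.6] zmax 34.2 z at -/+ axis [np.float64(33.5), np.float64(13.6)] 
[ 21. 277.] 2688 [440.4, -115.2, 52.3, 19.7, 160.0] zmax 34.6 z at -/+ axis [np.float64(31.3), np.float64(24.8)] border
[491. 344.] 568 [609.4, 291.5, 43.7, 6.2, 101.5] zmax 17.9 z at -/+ axis [np.float64(13.1), np.float64(11.0)] border
```

Request:
move_arm(
  slide=[
    [0,-0.002,0.03],
    [0,-0.002,0.06],
    [0,-0.002,0.09],
    [0,-0.002,0.115],
    [0,-0.002,0.128],
    [0,-0.002,0.129],
    [0,-0.002,0.129],
  ],
  dr=[
    [0,0,0],
    [0,0,0],
    [0,0,0],
    [0,0,0],
    [0,0,0],
    [0,0,0],
    [0,0,0],
  ],
)

```text
time: 9.15
position: [0.4246, 0.0949, 0.0141]
tcp_rot: [[-0.978, 0.207, 0.0], [0.207, 0.978, 0.0], [-0.0, 0.0, -1.0]]
wrist_force: [0.6, 0.2, 0.6]
opening: 0.0516
grasp_force: 0.0
```

Request:
move_arm(
  slide=[
    [0,0,0],
    [0,0,0],
    [0,0,0],
    [0,0,0],
    [0,0,0],
    [0,0,0],
  ],
  dr=[
    [0,0,0],
    [0,0,0],
    [0,0,0],
    [0,0,0],
    [0,0,0],
    [0,0,0],
  ],
  jaw=1,
  grip_force=70,
)

```text
time: 9.75
position: [0.4253, 0.0949, 0.0149]
tcp_rot: [[-0.978, 0.208, 0.002], [0.208, 0.978, 0.0], [-0.001, 0.001, -1.0]]
wrist_force: [-0.4, -0.1, 6.6]
opening: 0.0162
grasp_force: 69.1
```

```bash
python3 -c "
from h import *
import math
o=ctrl.get_obs();print(o['position'],o['opening'],o['grasp_force'],o['wrist_force'])
go(.4726-.0087,.299-.0022,.06,104)"
```

```text
[0.42528221 0.09490146 0.01487192] 0.016150397312644643 69.09915447235107 [-0.42506344 -0.09752446  6.61835713]
slide [0.0082, 0.4111, -0.09] dr [0.0, 0.002, -0.433] t 9.75
```

Request:
move_arm(
  slide=[
    [0,0,-0.04],
    [0,0,-0.085],
    [0.008,0.08,-0.085],
    [0.008,0.16,-0.085],
    [0.008,0.24,-0.085],
    [0.008,0.32,-0.085],
    [0.008,0.38,-0.085],
    [0.008,0.411,-0.085],
    [0.008,0.411,-0.085],
    [0.008,0.411,-0.085],
    [0.008,0.411,-0.085],
  ],
  dr=[
    [0,0,0],
    [0,0,0],
    [0,0,-0.1],
    [0,0,-0.2],
    [0,0,-0.3],
    [0,0,-0.4],
    [0,0,-0.433],
    [0,0,-0.433],
    [0,0,-0.433],
    [0,0,-0.433],
    [0,0,-0.433],
  ],
)

```text
time: 10.85
position: [0.4623, 0.295, 0.0559]
tcp_rot: [[-0.971, -0.241, -0.001], [-0.241, 0.971, -0.001], [0.002, -0.001, -1.0]]
wrist_force: [-1.1, 0.0, -2.5]
opening: 0.0163
grasp_force: 68.9
```

```bash
python3 -c "
from h import *
go(.4726-.0087,.299-.0022,.0186,104)"
```

```text
slide [-0.004, 0.0028, 0.0745] dr [-0.001, -0.002, -0.001] t 10.85
```

Request:
move_arm(
  slide=[
    [-0.004,0.003,0.03],
    [-0.004,0.003,0.05],
    [-0.004,0.003,0.065],
    [-0.004,0.003,0.071],
    [-0.004,0.003,0.074],
    [-0.004,0.003,0.075],
    [-0.004,0.003,0.076],
    [-0.004,0.003,0.076],
    [-0.004,0.003,0.076],
  ],
  dr=[
    [0,0,0],
    [0,0,0],
    [0,0,0],
    [0,0,0],
    [0,0,0],
    [0,0,0],
    [0,0,0],
    [0,0,0],
    [0,0,0],
  ],
)

```text
time: 11.75
position: [0.4651, 0.2987, 0.0189]
tcp_rot: [[-0.97, -0.242, 0.001], [-0.242, 0.97, 0.0], [-0.001, 0.0, -1.0]]
wrist_force: [-0.9, -1.0, 2.0]
opening: 0.0161
grasp_force: 69.3
```

Contact is felt: the vertical wrist force went from -2.5 to +2.0 N. I'll release and retreat.

Request:
move_arm(
  slide=[
    [0,0,0],
    [0,0,0],
    [0,0,0],
    [0,0,-0.02],
    [0,0,-0.06],
    [0,0,-0.12],
    [0,0,-0.12],
    [0,0,-0.12],
  ],
  dr=[
    [0,0,0],
    [0,0,0],
    [0,0,0],
    [0,0,0],
    [0,0,0],
    [0,0,0],
    [0,0,0],
    [0,0,0],
  ],
  jaw=0.1,
)

```text
time: 12.55
position: [0.4657, 0.2991, 0.08]
tcp_rot: [[-0.97, -0.242, 0.003], [-0.242, 0.97, 0.002], [-0.003, 0.001, -1.0]]
wrist_force: [-0.3, 0.1, 0.4]
opening: 0.0383
grasp_force: 0.0
```

```bash
python3 -c "
from h import *
f,T=wrist();comps(f,T,zmin=.0205,amin=100)
go(.4474,-.0120,.08,57.5)"
```

```text
[257. 212.] 1004 [464.4, 297.2, 33.2, 17.8, 13.5] zmax 38.4 z at -/+ axis [np.float64(35.9), np.float64(27.6)] 
[335. 234.] 1230 [465.2, 360.4, 33.4, 18.6, 13.9] zmax 38.3 z at -/+ axis [np.float64(27.1), np.float64(37.6)] 
slide [0.1838, -0.5942, -0.0027] dr [0.0, 0.0, 0.775] t 12.6
```

Request:
move_arm(
  slide=[
    [0.184,-0.594,0],
    [0.184,-0.594,0],
    [0.184,-0.594,0],
    [0.184,-0.594,0],
    [0.184,-0.594,0],
    [0.184,-0.594,0],
    [0.184,-0.594,0],
    [0.184,-0.594,0],
    [0.184,-0.594,0],
    [0.184,-0.594,0],
    [0.184,-0.594,0],
  ],
  dr=[
    [0,0,0.775],
    [0,0,0.775],
    [0,0,0.775],
    [0,0,0.775],
    [0,0,0.775],
    [0,0,0.775],
    [0,0,0.775],
    [0,0,0.775],
    [0,0,0.775],
    [0,0,0.775],
    [0,0,0.775],
  ],
  jaw=-0.2,
)

```text
time: 13.7
position: [0.4473, -0.0105, 0.0782]
tcp_rot: [[-0.845, 0.535, -0.0], [0.535, 0.845, 0.0], [0.001, -0.0, -1.0]]
wrist_force: [0.5, 0.2, 0.0]
opening: 0.051
grasp_force: 0.0
```

```bash
python3 -c "
from h import *
go(.4474,-.0120,.0142,57.5)
f,T=wrist();comps(f,T,amin=500)"
```

```text
slide [-0.0018, -0.0024, 0.1281] dr [-0.0, -0.0, 0.002] t 13.7
[257. 204.] 1660 [439.8, -7.9, 50.4, 17.6, 147.0] zmax 34.3 z at -/+ axis [np.float64(33.7), np.float64(13.6)] 
[147. 262.] 1856 [436.7, -114.2, 43.5, 19.4, 158.8] zmax 34.7 z at -/+ axis [np.float64(29.1), np.float64(28.2)] 
[456. 312.] 1473 [652.0, 82.6, 98.6, 53.4, 161.8] zmax 13.9 z at -/+ axis [np.float64(12.8), np.float64(11.2)] 
[222. 326.] 753 [527.9, -101.6, 43.5, 6.3, 39.8] zmax 28.6 z at -/+ axis [np.float64(16.8), np.float64(15.6)] 
[ 25. 348.] 2028 [449.3, -271.2, 69.6, 28.2, 72.4] zmax 45.0 z at -/+ axis [np.float64(17.8), np.float64(28.1)] border
```

Request:
move_arm(
  slide=[
    [-0.002,-0.003,0.03],
    [-0.002,-0.003,0.06],
    [-0.002,-0.003,0.09],
    [-0.002,-0.003,0.115],
    [-0.002,-0.003,0.128],
    [-0.002,-0.003,0.128],
    [-0.002,-0.003,0.128],
  ],
  dr=[
    [0,0,0],
    [0,0,0],
    [0,0,0],
    [0,0,0],
    [0,0,0],
    [0,0,0],
    [0,0,0],
  ],
)

```text
time: 14.45
position: [0.4476, -0.0136, 0.0147]
tcp_rot: [[-0.844, 0.537, 0.0], [0.537, 0.844, -0.0], [-0.0, 0.0, -1.0]]
wrist_force: [0.8, -0.9, -0.1]
opening: 0.0512
grasp_force: 0.0
```

Request:
move_arm(
  slide=[
    [0,0,0],
    [0,0,0],
    [0,0,0],
    [0,0,0],
    [0,0,0],
    [0,0,0],
  ],
  dr=[
    [0,0,0],
    [0,0,0],
    [0,0,0],
    [0,0,0],
    [0,0,0],
    [0,0,0],
  ],
  jaw=1,
  grip_force=70,
)

```text
time: 15.05
position: [0.4483, -0.0138, 0.0154]
tcp_rot: [[-0.843, 0.537, 0.002], [0.537, 0.843, -0.0], [-0.002, 0.001, -1.0]]
wrist_force: [-1.5, 0.8, 6.5]
opening: 0.0164
grasp_force: 69.1
```

```bash
python3 -c "
from h import *
o=ctrl.get_obs();print(o['position'],o['opening'],o['grasp_force'],o['wrist_force'])
go(.4875+.0087,.2395+.0022,.06,104)"
```

```text
[ 0.44833448 -0.01379318  0.01540563] 0.016388980971292336 69.06531751155853 [-1.52348895  0.82045844  6.45407262]
slide [0.1938, 0.4824, -0.0891] dr [0.0, 0.002, -0.775] t 15.05
```

Request:
move_arm(
  slide=[
    [0,0,-0.04],
    [0,0,-0.085],
    [0.03,0.07,-0.085],
    [0.06,0.15,-0.085],
    [0.09,0.23,-0.085],
    [0.12,0.31,-0.085],
    [0.15,0.39,-0.085],
    [0.18,0.45,-0.085],
    [0.194,0.484,-0.085],
    [0.194,0.484,-0.085],
    [0.194,0.484,-0.085],
    [0.194,0.484,-0.085],
  ],
  dr=[
    [0,0,0],
    [0,0,0],
    [0,0,-0.13],
    [0,0,-0.26],
    [0,0,-0.39],
    [0,0,-0.52],
    [0,0,-0.65],
    [0,0,-0.775],
    [0,0,-0.775],
    [0,0,-0.775],
    [0,0,-0.775],
    [0,0,-0.775],
  ],
)

```text
time: 16.25
position: [0.4948, 0.241, 0.0564]
tcp_rot: [[-0.971, -0.24, -0.002], [-0.24, 0.971, -0.001], [0.002, -0.001, -1.0]]
wrist_force: [-0.1, -0.3, -2.3]
opening: 0.0163
grasp_force: 69.0
```

```bash
python3 -c "
from h import *
go(.4875+.0087,.2395+.0022,.0190,104)"
```

```text
slide [-0.0032, 0.0008, 0.0747] dr [-0.001, -0.002, -0.002] t 16.25
```

Request:
move_arm(
  slide=[
    [-0.002,0,0.03],
    [-0.002,0,0.05],
    [-0.002,0,0.065],
    [-0.002,0,0.071],
    [-0.002,0,0.074],
    [-0.002,0,0.075],
    [-0.002,0,0.076],
    [-0.002,0,0.076],
    [-0.002,0,0.076],
  ],
  dr=[
    [0,0,0],
    [0,0,0],
    [0,0,0],
    [0,0,0],
    [0,0,0],
    [0,0,0],
    [0,0,0],
    [0,0,0],
    [0,0,0],
  ],
)

```text
time: 17.15
position: [0.4968, 0.2428, 0.0195]
tcp_rot: [[-0.97, -0.242, 0.001], [-0.242, 0.97, 0.0], [-0.001, -0.0, -1.0]]
wrist_force: [-2.6, -1.5, 3.6]
opening: 0.0163
grasp_force: 69.6
```

Request:
move_arm(
  slide=[
    [0,0,0],
    [0,0,0],
    [0,0,0],
    [0,0,-0.02],
    [0,0,-0.06],
    [0,0,-0.12],
    [0,0,-0.12],
    [0,0,-0.12],
  ],
  dr=[
    [0,0,0],
    [0,0,0],
    [0,0,0],
    [0,0,0],
    [0,0,0],
    [0,0,0],
    [0,0,0],
    [0,0,0],
  ],
  jaw=0.1,
)

```text
time: 17.95
position: [0.4976, 0.2432, 0.0805]
tcp_rot: [[-0.97, -0.242, 0.003], [-0.242, 0.97, 0.001], [-0.003, 0.001, -1.0]]
wrist_force: [-1.4, -0.2, -0.1]
opening: 0.0388
grasp_force: 0.0
```

```bash
python3 -c "
from h import *
f,T=wrist();comps(f,T,zmin=.0205,amin=100)
go(.62,.09,.15,90)"
```

```text
[340. 190.] 1240 [464.7, 297.3, 33.0, 18.3, 13.9] zmax 38.4 z at -/+ axis [np.float64(36.1), np.float64(27.5)] 
[258. 212.] 1147 [494.3, 241.1, 33.0, 17.7, 13.9] zmax 38.4 z at -/+ axis [np.float64(27.3), np.float64(37.7)] 
[417. 214.] 1475 [465.5, 360.3, 33.5, 18.8, 13.7] zmax 38.1 z at -/+ axis [np.float64(27.1), np.float64(37.2)] 
slide [-0.1658, -0.3561, -0.1415] dr [0.0, 0.0, 0.233] t 18.0
```

All three jaws are seated, with their tops at about 38 mm. Next is the chuck key.

Request:
move_arm(
  slide=[
    [-0.166,-0.356,-0.14],
    [-0.166,-0.356,-0.14],
    [-0.166,-0.356,-0.14],
    [-0.166,-0.356,-0.14],
    [-0.166,-0.356,-0.14],
    [-0.166,-0.356,-0.14],
    [-0.166,-0.356,-0.14],
    [-0.166,-0.356,-0.14],
  ],
  dr=[
    [0,0,0.233],
    [0,0,0.233],
    [0,0,0.233],
    [0,0,0.233],
    [0,0,0.233],
    [0,0,0.233],
    [0,0,0.233],
    [0,0,0.233],
  ],
  jaw=-0.2,
)

```text
time: 18.8
position: [0.618, 0.0912, 0.1471]
tcp_rot: [[-1.0, -0.002, -0.004], [-0.002, 1.0, 0.0], [0.004, 0.0, -1.0]]
wrist_force: [-1.0, -0.9, 0.4]
opening: 0.0513
grasp_force: 0.0
```

```bash
python3 - <<'E'
from h import *
f,T=wrist();cv2.imwrite('pics/w3.png',f['image'][:,:,::-1])
W=comps(f,T,zmin=.005,amin=300);z=W[...,2]
k=(z>.0045)&(z<.02)&(W[...,0]>.57)&(W[...,0]<.72)&(W[...,1]>.03)&(W[...,1]<.15)
P=W[k][:,:2]*1000
s=P[P[:,0]>630];vx,vy,x0,y0=cv2.fitLine(s.astype(np.float32),cv2.DIST_HUBER,0,.01,.01).ravel()
if vx<0: vx,vy=-vx,-vy
b=P[P[:,0]<627];q=(P-[x0,y0])@[vx,vy]
n=(P-[x0,y0])@[-vy,vx]
e=np.array([vx,vy])
print('shaft yaw',np.degrees(np.arctan2(vy,vx)),'pt',x0,y0,'along extents',np.percentile(q,[.2,99.8]),'bar along',np.median(q[abs(n)>15]),'n ext',np.percentile(n,[.2,99.8]))
mid=np.median(q[abs(n)>15])+38
print('origin',[x0,y0]+e*mid,'grasp',[x0,y0]+e*(mid-14))
go(.62,.09,.15,90)
E
```

```text
[18.  9.] 647 [457.4, -113.5, 19.7, 5.9, 160.3] zmax 34.2 z at -/+ axis [None, None] border
[427.  78.] 6815 [526.9, 275.4, 175.3, 123.9, 14.8] zmax 37.1 z at -/+ axis [np.float64(16.6), np.float64(16.3)] border
[493.  30.] 2041 [472.3, 303.7, 49.9, 29.8, 14.5] zmax 34.3 z at -/+ axis [np.float64(21.3), np.float64(17.1)] border
[42. 96.] 2346 [530.4, -108.8, 51.2, 20.0, 39.4] zmax 34.9 z at -/+ axis [np.float64(33.1), np.float64(29.5)] 
[165.  93.] 1228 [526.5, 3.4, 35.3, 30.4, 172.7] zmax 47.9 z at -/+ axis [np.float64(10.1), np.float64(10.1)] 
[ 88. 186.] 2051 [655.6, -93.5, 122.1, 79.7, 173.9] zmax 18.6 z at -/+ axis [np.float64(11.0), np.float64(17.1)] 
[254. 206.] 1543 [651.2, 74.6, 101.0, 70.6, 161.5] zmax 14.0 z at -/+ axis [np.float64(12.0), np.float64(11.4)] 
shaft yaw 2.42631 pt 666.5067 87.433945 along extents [-57.96147816  41.33942113] bar along -47.53204431717362 n ext [-36.78100889  36.80224387]
origin [656.98321516  87.03041086] grasp [642.99576634  86.43772858]
slide [-0.0036, -0.0026, -0.0052] dr [-0.0, -0.003, 0.002] t 18.85
```

View pics/w3.png

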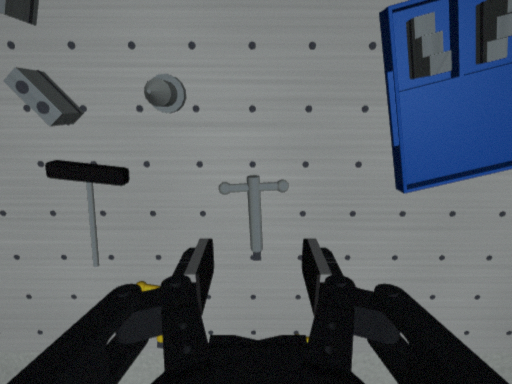

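The wrist view shows the key's T bar at (253,187), its shaft running to the tip at (256,256), and the fingers clear of it. I'll descend and grip the shaft near the centre of mass.

Request:
move_arm(
  slide=[
    [-0.051,-0.01,0.08],
    [-0.051,-0.01,0.16],
    [-0.051,-0.01,0.22],
    [-0.051,-0.01,0.25],
    [-0.051,-0.01,0.27],
    [-0.051,-0.01,0.28],
    [-0.051,-0.01,0.284],
    [-0.051,-0.01,0.284],
    [-0.051,-0.01,0.284],
  ],
  dr=[
    [0,-0.003,-0.04],
    [0,-0.003,-0.04],
    [0,-0.003,-0.04],
    [0,-0.003,-0.04],
    [0,-0.003,-0.04],
    [0,-0.003,-0.04],
    [0,-0.003,-0.04],
    [0,-0.003,-0.04],
    [0,-0.003,-0.04],
  ],
)

```text
time: 19.75
position: [0.6468, 0.0852, 0.0085]
tcp_rot: [[-0.999, -0.042, 0.006], [-0.042, 0.999, 0.0], [-0.006, 0.0, -1.0]]
wrist_force: [0.4, -0.8, -0.5]
opening: 0.0513
grasp_force: 0.0
```

```bash
python3 -c "
from h import *
go(.6435,.0864,.003,92.4)"
```

```text
slide [0.0066, 0.0026, 0.011] dr [0.0, 0.005, 0.0] t 19.75
```

Request:
move_arm(
  slide=[
    [0.006,0.002,0.004],
    [0.006,0.002,0.008],
    [0.006,0.002,0.01],
    [0.006,0.002,0.01],
    [0.006,0.002,0.01],
  ],
  dr=[
    [0,0.005,0],
    [0,0.005,0],
    [0,0.005,0],
    [0,0.005,0],
    [0,0.005,0],
  ],
)

```text
time: 20.25
position: [0.6425, 0.0859, 0.0018]
tcp_rot: [[-0.999, -0.042, -0.002], [-0.042, 0.999, -0.0], [0.002, -0.0, -1.0]]
wrist_force: [0.7, -0.4, 0.1]
opening: 0.0512
grasp_force: 0.0
```

Request:
move_arm(
  slide=[
    [0,0,0],
    [0,0,0],
    [0,0,0],
    [0,0,0],
    [0,0,0],
    [0,0,0],
    [0,0,0],
  ],
  dr=[
    [0,0,0],
    [0,0,0],
    [0,0,0],
    [0,0,0],
    [0,0,0],
    [0,0,0],
    [0,0,0],
  ],
  jaw=1,
  grip_force=80,
)

```text
time: 20.95
position: [0.6428, 0.086, 0.0023]
tcp_rot: [[-0.999, -0.042, -0.002], [-0.042, 0.999, -0.0], [0.002, -0.0, -1.0]]
wrist_force: [-0.4, -0.4, 3.9]
opening: 0.0105
grasp_force: 78.4
```

```bash
python3 -c "
from h import *
o=ctrl.get_obs();print(o['position'],o['opening'],o['grasp_force'],o['wrist_force'])"
```

```text
[0.6427844  0.08600546 0.00229973] 0.010522823260439032 78.39192509651184 [-0.43133529 -0.38231632  3.89510054]
```

Request:
move_arm(
  slide=[
    [0,0,-0.01],
    [0,0,-0.025],
    [0,0,-0.045],
    [0,0,-0.06],
    [0,0,-0.06],
    [0,0,-0.06],
  ],
  dr=[
    [0,0,0],
    [0,0,0],
    [0,0,0],
    [0,0,0],
    [0,0,0],
    [0,0,0],
  ],
)

```text
time: 21.55
position: [0.643, 0.086, 0.0326]
tcp_rot: [[-0.999, -0.042, -0.001], [-0.042, 0.999, -0.0], [0.001, 0.0, -1.0]]
wrist_force: [0.2, -0.7, -1.4]
opening: 0.0101
grasp_force: 78.2
```

```bash
python3 - <<'E'
from h import *
o=ctrl.get_obs();print(o['position'],o['opening'],o['grasp_force'],o['wrist_force'])
f=grab_frame('side');cv2.imwrite('pics/s1.png',cv2.resize(f['image'][120:280,100:340],None,fx=3,fy=3)[:,:,::-1])
E
```

```text
[0.64304608 0.0860074  0.03258141] 0.010136457665792796 78.23862433433533 [ 0.17995875 -0.68027344 -1.44606337]
```

View pics/s1.png

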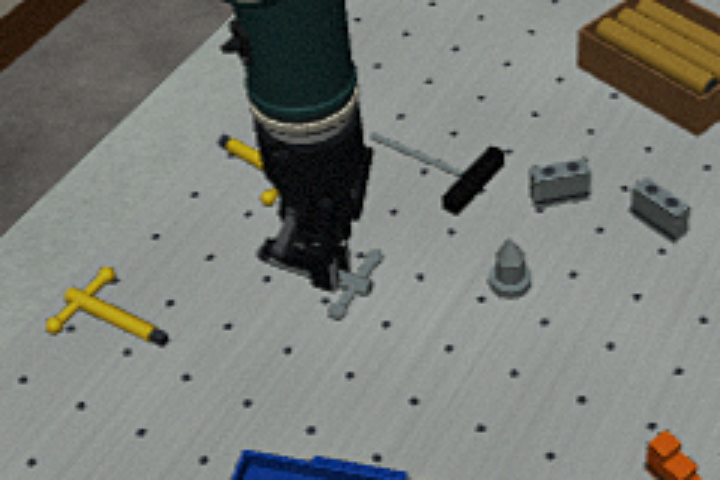

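The side crop shows the key held level at (355,285), and the soft jaws, hex key and centre are undisturbed. I'll carry it to the large compartment, turning it on the way.

Request:
move_arm(
  slide=[
    [0,0.02,-0.015],
    [0,0.05,-0.015],
    [0.01,0.08,-0.015],
    [0.01,0.11,-0.015],
    [0.02,0.15,-0.015],
    [0.03,0.19,-0.015],
    [0.036,0.23,-0.015],
    [0.036,0.23,-0.015],
    [0.036,0.23,-0.015],
    [0.036,0.23,-0.015],
    [0.036,0.23,-0.015],
  ],
  dr=[
    [0,0,0.1],
    [0,0,0.22],
    [0,0,0.34],
    [0,0,0.46],
    [0,0,0.58],
    [0,0,0.7],
    [0,0,0.82],
    [0,0,0.9],
    [0,0,0.9],
    [0,0,0.9],
    [0,0,0.9],
  ],
)

```text
time: 22.7
position: [0.6197, 0.1996, 0.0392]
tcp_rot: [[-0.622, 0.783, -0.003], [0.783, 0.622, -0.0], [0.001, -0.002, -1.0]]
wrist_force: [1.3, -0.0, -1.5]
opening: 0.0108
grasp_force: 78.4
```

```bash
python3 -c "
from h import *
o=ctrl.get_obs();print(o['opening'],o['grasp_force'])
go(.5587,.3052,.042,14)"
```

```text
0.01077091178910103 78.37399363517761
slide [0.2412, 0.0357, -0.0054] dr [-0.002, -0.001, 0.408] t 22.7
```

Request:
move_arm(
  slide=[
    [0.02,0,-0.005],
    [0.05,0.01,-0.005],
    [0.09,0.015,-0.005],
    [0.13,0.02,-0.005],
    [0.17,0.025,-0.005],
    [0.21,0.03,-0.005],
    [0.241,0.036,-0.005],
    [0.241,0.036,-0.005],
    [0.241,0.036,-0.005],
    [0.241,0.036,-0.005],
    [0.241,0.036,-0.005],
  ],
  dr=[
    [0,0,0.12],
    [0,0,0.25],
    [0,0,0.35],
    [0,0,0.408],
    [0,0,0.408],
    [0,0,0.408],
    [0,0,0.408],
    [0,0,0.408],
    [0,0,0.408],
    [0,0,0.408],
    [0,0,0.408],
  ],
)

```text
time: 23.8
position: [0.5596, 0.3049, 0.0421]
tcp_rot: [[-0.24, 0.971, -0.002], [0.971, 0.24, -0.0], [0.0, -0.002, -1.0]]
wrist_force: [0.1, 0.7, -2.3]
opening: 0.0105
grasp_force: 78.3
```

```bash
python3 - <<'E'
from h import *
o=ctrl.get_obs();print(o['opening'],o['grasp_force'])
go(.5587,.3052,.0065,14)
f=grab_frame('side');cv2.imwrite('pics/s2.png',cv2.resize(f['image'][190:380,110:310],None,fx=3,fy=3)[:,:,::-1])
E
```

```text
0.010511105101245824 78.27024579048157
slide [0.0009, -0.0014, 0.0712] dr [-0.002, -0.0, -0.002] t 23.8
```

View pics/s2.png

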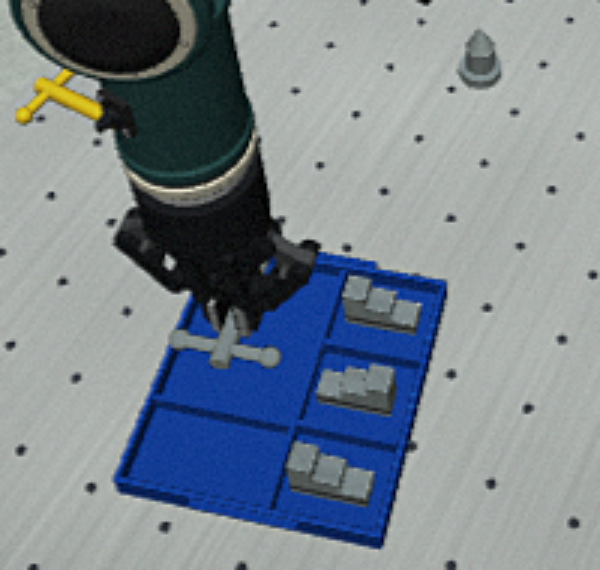

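The side crop shows the key over the large compartment with its bar between the walls at (225,350), and the three jaws seated steps up. I'll lower it.

Request:
move_arm(
  slide=[
    [0,0,0.02],
    [0,0,0.04],
    [0,0,0.055],
    [0,0,0.063],
    [0,0,0.068],
    [0,0,0.07],
    [0,0,0.071],
    [0,0,0.071],
    [0,0,0.071],
  ],
  dr=[
    [0,0,0],
    [0,0,0],
    [0,0,0],
    [0,0,0],
    [0,0,0],
    [0,0,0],
    [0,0,0],
    [0,0,0],
    [0,0,0],
  ],
)

```text
time: 24.75
position: [0.5593, 0.3059, 0.007]
tcp_rot: [[-0.241, 0.971, -0.001], [0.971, 0.241, 0.0], [0.0, -0.001, -1.0]]
wrist_force: [0.1, -0.1, -2.4]
opening: 0.0105
grasp_force: 78.3
```

Request:
move_arm(
  slide=[
    [0,0,0.001],
    [0,0,0.0015],
    [0,0,0.002],
    [0,0,0.002],
  ],
  dr=[
    [0,0,0],
    [0,0,0],
    [0,0,0],
    [0,0,0],
  ],
)

```text
time: 25.15
position: [0.5593, 0.3059, 0.0063]
tcp_rot: [[-0.241, 0.971, -0.002], [0.971, 0.241, 0.0], [0.0, -0.001, -1.0]]
wrist_force: [-0.9, -0.7, 4.3]
opening: 0.0105
grasp_force: 78.6
```

Request:
move_arm(
  slide=[
    [0,0,0],
    [0,0,0],
    [0,0,0],
    [0,0,-0.02],
    [0,0,-0.06],
    [0,0,-0.16],
    [0,0,-0.24],
    [0,0,-0.24],
    [0,0,-0.24],
    [0,0,-0.24],
  ],
  dr=[
    [0,0,0],
    [0,0,0],
    [0,0,0],
    [0,0,0],
    [0,0,0],
    [0,0,0],
    [0,0,0],
    [0,0,0],
    [0,0,0],
    [0,0,0],
  ],
  jaw=0.2,
)

```text
time: 26.15
position: [0.5583, 0.3053, 0.1247]
tcp_rot: [[-0.241, 0.971, -0.004], [0.971, 0.241, -0.001], [-0.0, -0.004, -1.0]]
wrist_force: [-0.6, -0.1, 0.1]
opening: 0.0342
grasp_force: 0.0
```

```bash
python3 - <<'E'
from h import *
f,T=wrist();np.savez('w4.npz',**f,T=T);cv2.imwrite('pics/w4.png',f['image'][:,:,::-1])
go(.5255,.0035,.10,90)
E
```

```text
slide [-0.5698, -0.208, 0.0491] dr [-0.004, -0.003, -1.268] t 26.2
```

View pics/w4.png

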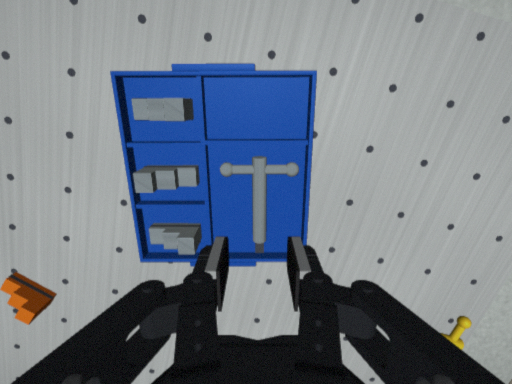

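The wrist view shows the key lying flat in the large compartment, with its bar at (259,169) and tip at (259,248). The narrow compartment is clear at (257,105). The centre is next; it's round, so the yaw can stay.

```bash
python3 - <<'E'
from h import *
go(.5255,.002,.10,14)
E
```

```text
slide [-0.5727, -0.2088, 0.0491] dr [-0.005, 0.0, -0.001] t 26.2
```

Request:
move_arm(
  slide=[
    [-0.573,-0.209,0.048],
    [-0.573,-0.209,0.048],
    [-0.573,-0.209,0.048],
    [-0.573,-0.209,0.048],
    [-0.573,-0.209,0.048],
    [-0.573,-0.209,0.048],
    [-0.573,-0.209,0.048],
    [-0.573,-0.209,0.048],
    [-0.573,-0.209,0.048],
    [-0.573,-0.209,0.048],
    [-0.573,-0.209,0.048],
  ],
  dr=[
    [0,0,0],
    [0,0,0],
    [0,0,0],
    [0,0,0],
    [0,0,0],
    [0,0,0],
    [0,0,0],
    [0,0,0],
    [0,0,0],
    [0,0,0],
    [0,0,0],
  ],
  jaw=-0.2,
)

```text
time: 27.3
position: [0.527, 0.0039, 0.1016]
tcp_rot: [[-0.243, 0.97, -0.002], [0.97, 0.243, 0.0], [0.001, -0.002, -1.0]]
wrist_force: [0.1, 0.4, 0.4]
opening: 0.0511
grasp_force: 0.0
```

```bash
python3 - <<'E'
from h import *
f,T=wrist();W=cloud(f,T);z=W[...,2]
k=(abs(W[...,0]-.525)<.03)&(abs(W[...,1]-.002)<.03)&(z>.008)&(z<.0115)
P=W[k][:,:2]*1000;print(len(P),cv2.minEnclosingCircle(P.astype(np.float32)),rect(P/1000))
k2=(abs(W[...,0]-.525)<.03)&(abs(W[...,1]-.002)<.03)&(z>.045)&(z<.06);print('tip',W[k2].mean(0) if k2.any() else None)
go(.5255,.001,.0125,14)
E
```

```text
438 ((526.0679321289062, 0.7866361141204834), 17.93791389465332) [525.0, 3.6, 34.8, 29.8, 11.6]
tip [0.5257707  0.0017431  0.04827734]
slide [-0.0048, -0.0039, 0.1784] dr [-0.002, -0.0, 0.001] t 27.35
```

Request:
move_arm(
  slide=[
    [-0.005,-0.003,0.04],
    [-0.005,-0.003,0.08],
    [-0.005,-0.003,0.12],
    [-0.005,-0.003,0.15],
    [-0.005,-0.003,0.168],
    [-0.005,-0.003,0.176],
    [-0.005,-0.003,0.177],
    [-0.005,-0.003,0.177],
    [-0.005,-0.003,0.177],
  ],
  dr=[
    [0,0,0],
    [0,0,0],
    [0,0,0],
    [0,0,0],
    [0,0,0],
    [0,0,0],
    [0,0,0],
    [0,0,0],
    [0,0,0],
  ],
)

```text
time: 28.25
position: [0.5266, -0.0004, 0.0141]
tcp_rot: [[-0.241, 0.971, -0.0], [0.971, 0.241, -0.0], [-0.0, -0.0, -1.0]]
wrist_force: [-0.1, -0.2, 0.4]
opening: 0.0512
grasp_force: 0.0
```

Request:
move_arm(
  slide=[
    [0,0,0],
    [0,0,0],
    [0,0,0],
    [0,0,0],
    [0,0,0],
    [0,0,0],
  ],
  dr=[
    [0,0,0],
    [0,0,0],
    [0,0,0],
    [0,0,0],
    [0,0,0],
    [0,0,0],
  ],
  jaw=1,
  grip_force=60,
)

```text
time: 28.85
position: [0.5264, -0.0004, 0.0141]
tcp_rot: [[-0.241, 0.971, -0.001], [0.971, 0.241, -0.0], [-0.0, -0.001, -1.0]]
wrist_force: [-1.4, 0.3, 5.7]
opening: 0.0219
grasp_force: 59.0
```

Request:
move_arm(
  slide=[
    [0,0,-0.02],
    [0,0,-0.05],
    [0,0.03,-0.08],
    [0.06,0.08,-0.08],
    [0.13,0.14,-0.08],
    [0.21,0.19,-0.08],
    [0.29,0.21,-0.08],
    [0.37,0.21,-0.08],
    [0.44,0.21,-0.08],
    [0.5,0.21,-0.08],
    [0.54,0.21,-0.08],
    [0.54,0.21,-0.08],
  ],
  dr=[
    [0,0,0],
    [0,0,0],
    [0,0,0],
    [0,0,0],
    [0,0,0],
    [0,0,0],
    [0,0,0],
    [0,0,0],
    [0,0,0],
    [0,0,0],
    [0,0,0],
    [0,0,0],
  ],
)

```text
time: 30.05
position: [0.5621, 0.2898, 0.054]
tcp_rot: [[-0.244, 0.97, -0.002], [0.97, 0.244, 0.001], [0.001, -0.001, -1.0]]
wrist_force: [-0.4, -0.8, -2.4]
opening: 0.0214
grasp_force: 59.2
```

```bash
python3 -c "
from h import *
o=ctrl.get_obs();print(o['opening'],o['grasp_force'])
go(.5403,.3789,.055,14)"
```

```text
0.021427359819000732 59.163305796682835
slide [0.1835, 0.0013, -0.0018] dr [-0.001, -0.001, 0.002] t 30.05
```

Request:
move_arm(
  slide=[
    [0.05,0.001,0],
    [0.1,0.001,0],
    [0.15,0.001,0],
    [0.183,0.001,0],
    [0.183,0.001,0],
    [0.183,0.001,0],
    [0.183,0.001,0],
  ],
  dr=[
    [0,0,0],
    [0,0,0],
    [0,0,0],
    [0,0,0],
    [0,0,0],
    [0,0,0],
    [0,0,0],
  ],
)

```text
time: 30.75
position: [0.5414, 0.3748, 0.0531]
tcp_rot: [[-0.24, 0.971, -0.002], [0.971, 0.24, -0.001], [-0.0, -0.003, -1.0]]
wrist_force: [-0.2, 0.6, -2.1]
opening: 0.0217
grasp_force: 59.2
```

```bash
python3 - <<'E'
from h import *
go(.5403,.3789,.0181,14)
f=grab_frame('side');cv2.imwrite('pics/s3.png',cv2.resize(f['image'][190:380,110:310],None,fx=3,fy=3)[:,:,::-1])
E
```

```text
slide [0.0085, 0.0001, 0.07] dr [-0.002, 0.0, -0.002] t 30.75
```

View pics/s3.png

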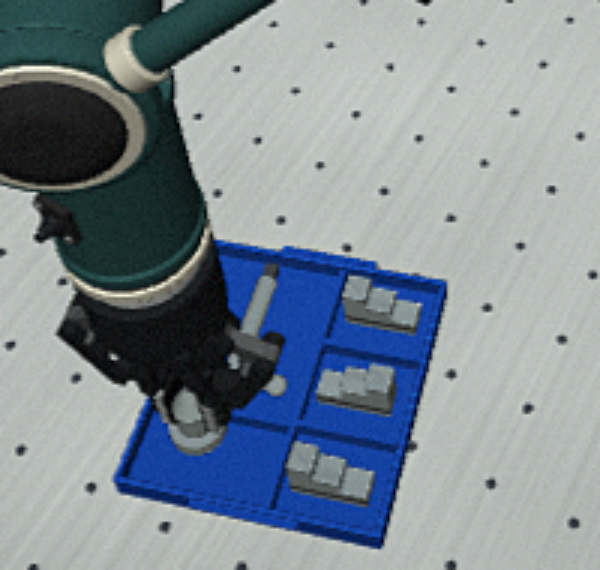

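The side crop shows the centre held upright at (195,430), above the narrow compartment. I'll lower it.

Request:
move_arm(
  slide=[
    [0.007,0,0.01],
    [0.007,0,0.03],
    [0.007,0,0.045],
    [0.007,0,0.057],
    [0.007,0,0.064],
    [0.007,0,0.067],
    [0.007,0,0.068],
    [0.007,0,0.069],
    [0.007,0,0.069],
    [0.007,0,0.069],
  ],
  dr=[
    [0,0,0],
    [0,0,0],
    [0,0,0],
    [0,0,0],
    [0,0,0],
    [0,0,0],
    [0,0,0],
    [0,0,0],
    [0,0,0],
    [0,0,0],
  ],
)

```text
time: 31.8
position: [0.5405, 0.3795, 0.019]
tcp_rot: [[-0.241, 0.971, -0.002], [0.971, 0.241, 0.0], [0.001, -0.001, -1.0]]
wrist_force: [-0.4, 0.4, -1.7]
opening: 0.0214
grasp_force: 59.2
```

Request:
move_arm(
  slide=[
    [0,0,0.001],
    [0,0,0.0015],
    [0,0,0.002],
    [0,0,0.0025],
    [0,0,0.0025],
  ],
  dr=[
    [0,0,0],
    [0,0,0],
    [0,0,0],
    [0,0,0],
    [0,0,0],
  ],
)

```text
time: 32.3
position: [0.5404, 0.3795, 0.0181]
tcp_rot: [[-0.241, 0.971, -0.002], [0.971, 0.241, -0.0], [0.0, -0.002, -1.0]]
wrist_force: [-2.8, -0.1, 5.2]
opening: 0.0217
grasp_force: 59.8
```

Request:
move_arm(
  slide=[
    [0,0,0],
    [0,0,0],
    [0,0,0],
    [0,0,-0.02],
    [0,0,-0.06],
    [0,0,-0.14],
    [0,0,-0.22],
    [0,0,-0.3],
    [0,0,-0.3],
    [0,0,-0.3],
    [0,0,-0.3],
  ],
  dr=[
    [0,0,0],
    [0,0,0],
    [0,0,0],
    [0,0,0],
    [0,0,0],
    [0,0,0],
    [0,0,0],
    [0,0,0],
    [0,0,0],
    [0,0,0],
    [0,0,0],
  ],
  jaw=0.2,
)

```text
time: 33.4
position: [0.5398, 0.3789, 0.1664]
tcp_rot: [[-0.241, 0.971, -0.004], [0.971, 0.241, -0.001], [-0.0, -0.004, -1.0]]
wrist_force: [-0.7, -0.9, 0.6]
opening: 0.0343
grasp_force: 0.0
```

```bash
python3 - <<'E'
from h import *
f,T=wrist();cv2.imwrite('pics/w5.png',f['image'][:,:,::-1]);W=cloud(f,T);z=W[...,2]
k=(abs(W[...,0]-.5403)<.03)&(abs(W[...,1]-.379)<.03)&(z>.0115)&(z<.0155)
c,r=cv2.minEnclosingCircle((W[k][:,:2]*1000).astype(np.float32));d=np.array(c)-[520.2,311]
a=np.radians(14);print('centre in tray',d@[np.cos(a),np.sin(a)],d@[-np.sin(a),np.cos(a)],r)
t=(abs(W[...,0]-.5403)<.03)&(abs(W[...,1]-.379)<.03)&(z>.045);print('tip',W[t].mean(0),z[t].max())
g=grab_frame('top');comps(g,g['pose'],amin=100)
E
```

```text
centre in tray 40.76866764711801 60.179296043057825 32.81912612915039
tip [0.53745585 0.39038839 0.2337027 ] 0.26332636232501155
[32. 87.] 182 [815.1, 594.2, 27.7, 13.6, 152.2] zmax 75.6 z at -/+ axis [np.float64(46.4), np.float64(33.6)] 
[194.  94.] 257 [799.6, 166.6, 98.4, 69.3, 18.1] zmax 15.9 z at -/+ axis [np.float64(12.1), np.float64(12.1)] 
[270. 105.] 267 [785.3, -12.9, 100.9, 68.3, 10.3] zmax 15.7 z at -/+ axis [np.float64(11.3), np.float64(12.4)] 
[ 14. 118.] 633 [740.8, 659.4, 85.7, 60.6, 105.7] zmax 16.2 z at -/+ axis [np.float64(12.5), np.float64(12.3)] border
[295. 164.] 304 [655.1, -90.7, 121.0, 78.8, 174.4] zmax 20.6 z at -/+ axis [np.float64(10.7), np.float64(16.7)] 
[500. 173.] 713 [588.6, -605.9, 149.1, 71.9, 178.7] zmax 55.5 z at -/+ axis [np.float64(12.6), np.float64(11.2)] border
[134. 208.] 1698 [518.9, 314.1, 196.1, 180.3, 105.2] zmax 38.9 z at -/+ axis [np.float64(16.9), np.float64(17.0)] 
[143. 187.] 315 [548.3, 298.7, 103.5, 72.5, 81.6] zmax 20.2 z at -/+ axis [np.float64(16.4), np.float64(15.5)] 
[383. 210.] 2754 [501.5, -308.6, 149.9, 111.9, 161.5] zmax 47.3 z at -/+ axis [np.float64(40.8), np.float64(41.1)] 
[302. 199.] 159 [530.2, -105.7, 49.5, 18.8, 39.6] zmax 36.5 z at -/+ axis [np.float64(34.2), np.float64(34.2)] 
[166. 215.] 186 [484.1, 246.5, 57.7, 32.8, 19.2] zmax 39.9 z at -/+ axis [np.float64(17.6), np.float64(37.3)] 
[304. 234.] 166 [440.6, -112.2, 49.9, 18.3, 160.0] zmax 37.7 z at -/+ axis [np.float64(34.0), np.float64(33.1)] 
[211. 275.] 151 [333.7, 126.0, 49.6, 18.5, 157.2] zmax 36.7 z at -/+ axis [np.float64(33.5), np.float64(13.9)] 
[258. 376.] 864 [84.4, 2.4, 170.1, 45.2, 90.9] zmax 23.6 z at -/+ axis [np.float64(11.9), np.float64(12.4)] border
```

View pics/w5.png

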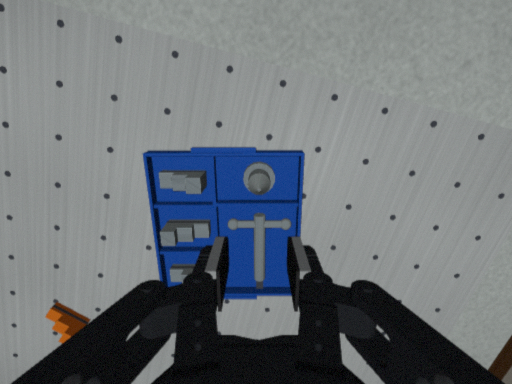

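The wrist view shows every part in its compartment, with the centre upright at (259,178) and the key flat at (259,245). The top camera finds the soft jaws and hex key within 1 mm of where they were. I'll hand the job in.

```bash
python3 -c "
from rig import workorder
print(workorder.job_done())"
```

```text
the job is handed in; nothing more can be done
None
```

I put all five parts away and handed the job in at about 33 s: three jaws steps up, the key flat and the centre upright. No part was dropped, and the soft jaws and hex key stayed put (within 1 mm by the top camera). No verdict came back on hand-in.

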